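# Tip the walnuts from the nut cup into the bowl

### The arm

A 6-joint arm with a two-finger parallel gripper is mounted at the origin on a cart in front of the work surface, level with it; the furniture and walls round the work are solid. World frame = base frame: x ahead of the robot, y to its left, z up, the work surface at z = 0. Lengths are in m, angles in degrees, forces in N, time in s.
With the tool pointing down it reaches from about 0.275 to 0.75 m from the base axis. Payload 10.2 kg.
Tool frame: the origin (TCP) lies midway between the tips of the shut fingers; the grasp point (between the pads) lies 19 mm behind it; z points along the fingers, y is the line along which they close (so a half turn about z gives the same grasp; the last joint's range is limited). The gripper opens to 88 mm and grips with 3 to 60 N. Pads are 18 mm wide; open, the fingers measure 123 mm over their backs; the gripper's body (75 mm by 187 mm) begins 45 mm behind the grasp point.
Start: joints at [50.856, 17.928, 85.812, -0, 76.261, -12.8], TCP at [0.233, 0.47, 0.239] pointing down, gripper open.
Joint ranges: [-168.41, 168.41], [-55.51, 124.54], [10.69, 146.95], [-70.63, 250.63], [1, 178], [-165.06, 165.06]. Speed limits (degrees/s): [136.94, 136.94, 172.46, 180, 180, 180].

### API

Orientations are given as [roll, pitch, yaw] about the fixed x, y, z axes, in that order (R = Rz(yaw) Ry(pitch) Rx(roll)).
In Python, from rig import status, eyes, arm gives the robot as it stands.
- The arm moves only by the tool step_arm, never from a script. Its argument "motion" is a list of rows, each an object with "translation": the shift along the tool's x, y, z scaled (see below), a list of three; "turn": the turn, a rotation vector about the tool's x, y, z scaled (see below), a list of three; "jaw": the gripper's target within -1 to 1 (shut at 1, half-way at 0, fully open at -1). A call has 1 to 20 rows; each row shifts and turns the commanded pose from where the row before left it, along the tool's axes as they then stand; what a row does not reach is not made up. The controller multiplies each number of a shift by 0.03 m and each number of a turn by 0.12 rad. A row lasts 1/12 s, in which the tool goes at most 41.7 mm and 7.16 degrees, less where a joint would pass 70% of its speed; a pose out of reach is approached as far as the arm can. A call with a number of a shift or a turn outside -1 to 1 is refused whole. A call with a gripper value outside its range is refused whole. The fingers move at their own pace and stop on an object; "force" is the grip in N (left out, the last holds). Time passes only in rows, so rows that do not move let the fingers close. It gives the time, the measured TCP pose, the force, the opening and the grip force at its end, in the units of the state.
- status.observe(): the state, without advancing time (a new reading comes with each control period).
- eyes.capture(name): name is "scene" or "top"; returns (picture, depth): 420x560x3 uint8, red, green, blue; 420x560 float32, m along the optical axis (not along the pixel's ray), 0 where there is no reading.
- eyes.get_calibration(name): a dict with "intrinsics" (3x3 intrinsics, pixels), "dist_coeffs" ([k1, k2, p1, p2, k3] as OpenCV has them; the pictures are not rectified), "camera_from_world" (4x4, takes a point from world to camera coordinates). Camera axes: x right, y down, z forward; pixel columns grow to the right and rows downward; lengths in m; the calibration is good to about 2 mm. A picture is of the moment at which its call begins. get_calibration takes no time and is no camera call.
- arm.sign_off(): hands the job in; it is judged then, once.
The state is a dict: "t": time; "joints": joint angles; "qd": joint speeds; "joint_efforts": joint torques, N m; "position": TCP position; "eef_rot": TCP orientation; "wrist_force": force on the tool from outside, world axes, zero at the start; "torque": the same for the moment, N m; "finger_gap": finger opening in m; "gripper_force": force on a finger pad.
Only numpy, scipy, OpenCV 4.12 (cv2) and the standard library are available. Lean on these libraries where they do the work, as an engineer would, in place of code of your own. Each camera call takes 0.05 s, during which the arm holds its last target. There are 200 camera calls.

### The job

Pick up the steel cup with the blue sleeve, tip both walnuts out of it into the white bowl, then stand the empty cup upright again in the middle of the cork coaster it came from. Leave the cup with the orange sleeve standing where it is.

Things in the scene. Friction and masses are not known exactly. Their poses are not given: they have to be found in the camera images.
- nut_cup_center (a point): centre, half-way up, of the steel cup with a BLUE sleeve that holds the walnuts; z points out of its mouth. 85 mm high, about 150 g; base 48 mm across, flaring to 80 mm at the rim, 4 mm wall (walnuts roll out once it is tipped a little past level). The straight 64 mm blue sleeve, 6 to 42 mm above the underside, is the grip. It stands on a fixed cork coaster, 96 mm across, 8 mm thick.
- bowl: round white bowl, loose, 0.6 kg, 170 mm across the rim, 50 mm high; origin is the centre of its underside, z up.
- walnut_1: walnut, a ball of 29 mm with a low seam round it, 15 g; origin at its centre. It starts in the blue cup and rolls freely.
- walnut_2: second walnut, same as the first, also in the blue cup.
- spare_cup_center (a point): centre, half-way up, of the other steel cup: same shape and size but with an ORANGE sleeve, empty, on its own coaster; it is to be left alone.
Mind the look-alikes: they are no part of the job. Leave any purple look-alike of the part that bears nut_cup_center alone.

How it is judged:
By the outcome, as a careful person would: the job done as asked, in the order asked, and still so for the second after the job is handed in, with the robot touching nothing.
It also fails if it takes over 64 s, if anything falls off the work surface, if the arm or the gripper's body presses on something with over 40 N, if the wrist force passes 120 N, or if a joint passes its speed limit or range.

## Working session

There is one attempt and no reset: what is moved stays moved. The work goes in short steps, Python scripts to look and compute and a tool call to move; the robot and the scene stay as the last step left them, time stands still between calls to the robot, and variables do not carry over. Pictures are saved under pics/ and viewed, at most 10 in all, crops included, and the job is handed in when it is done.

Besides the shell and the picture viewer there is one more tool, called after "Call:" in YAML: its name, and indented under it one key for each argument. step_arm: Moves the arm, as the interface text tells. Its arguments: {"type":"object","properties":{"motion":{"type":"array","items":{"type":"object","properties":{"translation":{"type":"array","items":{"type":"number","minimum":-1,"maximum":1}},"turn":{"type":"array","items":{"type":"number","minimum":-1,"maximum":1}},"jaw":{"type":"number"}}}},"force":{"type":"number"}},"required":["motion"]}

```bash
mkdir -p pics; cat > h.py <<'E'
import numpy as np,cv2
from rig import status,eyes,arm
def cap(n):
    im,d=eyes.capture(n); return im,d,eyes.get_calibration(n)
def rays(c,px):
    K=np.array(c["intrinsics"]);D=np.array(c["dist_coeffs"]);T=np.array(c["camera_from_world"])
    u=cv2.undistortPoints(np.array(px,float).reshape(-1,1,2),K,D).reshape(-1,2)
    r=np.c_[u,np.ones(len(u))]@T[:3,:3]; return -T[:3,:3].T@T[:3,3],r
def plane(c,px,z):
    o,r=rays(c,px); return o+r*((z-o[2])/r[:,2])[:,None]
def cloud(c,d,mask):
    v,u=np.nonzero(mask&(d>0)); o,r=rays(c,np.c_[u,v]); return o+r*d[v,u][:,None]
E
python3 - <<'E'
from h import *
for n in("scene","top"):
    im,d,c=cap(n); cv2.imwrite(f"pics/{n}0.png",im[:,:,::-1]); print(n,np.round(rays(c,[[280,210]])[0],3)); np.savez(n+"0",im=im,d=d)
print(status.observe())
E
```

```text
scene [ 0.185 -0.355  1.072]
top [0.37  0.161 1.107]
{'t': 0.1, 'joints': array([ 5.08562448e+01,  1.79564633e+01,  8.58468760e+01, -1.74332514e-03,
        7.62608192e+01, -1.27998405e+01]), 'qd': array([ 0.11471085, -0.0519043 , -0.1807654 ,  0.08657861, -0.05916915,
        0.01593661]), 'joint_efforts': array([ 3.33803706e-03, -4.02807999e+01, -2.52642488e+01,  6.95273560e-02,
        3.42080835e-02, -5.75934700e-05]), 'position': array([0.23285787, 0.47030557, 0.23823456]), 'eef_rot': array([-1.79937061e+02, -1.25631129e-02,  1.53656493e+02]), 'wrist_force': array([-0.58340221,  0.33685099, -0.32184454]), 'torque': array([-0.00855208, -0.0214328 , -0.04884618]), 'gripper_force': 0.0, 'finger_gap': 0.08812973757452579}
```

View pics/scene0.png

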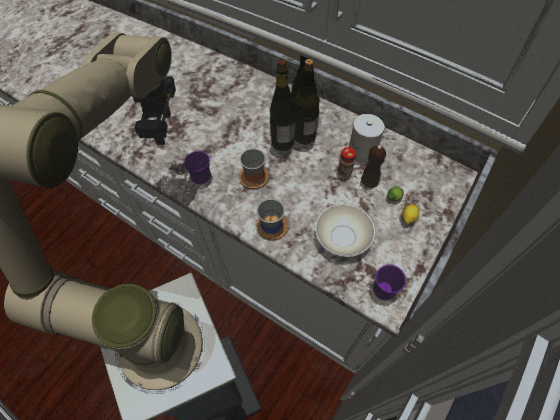

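View pics/top0.png

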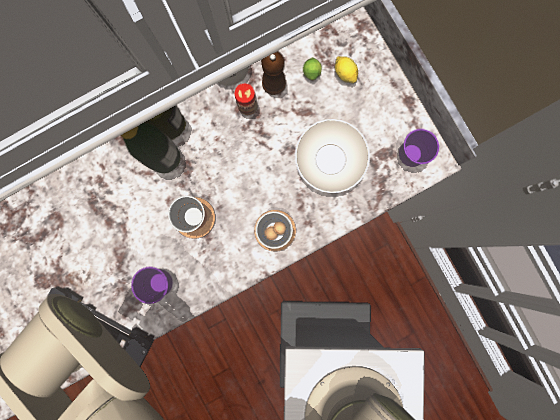

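Scene: the candidates are the blue-sleeved cup (270,217), the grey/orange one (253,165), and two purple ones (197,167) and (390,282). Top: the cup at (275,231) shows two walnuts, the one at (188,215) is empty, and the bowl is at (332,157). I'll confirm with a crop and measure.

```bash
cat > m.py <<'E'
from h import *
def circ(p):
    A=np.c_[2*p[:,:2],np.ones(len(p))]; s=np.linalg.lstsq(A,(p[:,:2]**2).sum(1),rcond=None)[0]
    return s[:2],np.sqrt(s[2]+s[:2]@s[:2])
E
python3 - <<'E'
from m import *
s=np.load("scene0.npz")["im"]; t=np.load("top0.npz")["im"]
a=cv2.resize(s[135:245,160:310],None,fx=2.6,fy=2.6,interpolation=3); b=cv2.resize(t[180:290,130:310],None,fx=2.2,fy=2.6,interpolation=3)
cv2.imwrite("pics/crop.png",np.hstack([a,b])[:,:,::-1])
for n in("scene","top"):
    z=np.load(n+"0.npz");im,d=z["im"],z["d"];c=eyes.get_calibration(n)
    v,u=np.mgrid[:420,:560]; 
    boxes=dict(nut=(270,217,40),spare=(253,165,30),bowl=(345,232,45)) if n=="scene" else dict(nut=(275,231,30),spare=(188,215,32),bowl=(332,157,48))
    for k,(x,y,r) in boxes.items():
        p=cloud(c,d,(np.hypot(u-x,v-y)<r)); lo,hi=(.042,.06) if k=="bowl" else (.086,.1)
        q=p[(p[:,2]>lo)&(p[:,2]<hi)]; C,R=circ(q); print(n,k,len(q),np.round(C,4),round(R,4),"zmax",np.round(np.percentile(p[:,2],[1,50,99.]),3))
    for k,(x,y,r) in boxes.items():
        if k=="bowl":continue
        # cork mask at z=.008
        hsv=cv2.cvtColor(im,cv2.COLOR_RGB2HSV); m=(hsv[...,0]>5)&(hsv[...,0]<22)&(hsv[...,1]>100)&(np.hypot(u-x,v-y)<r)
        p=cloud(c,d,m); q=p[(p[:,2]>0)&(p[:,2]<.016)]
        print(n,k,"cork",len(q)); 
        px=np.argwhere(m)[:,::-1]; h=cv2.convexHull(px.astype(np.int32)).reshape(-1,2); C,R=circ(plane(c,h,.008)); print(np.round(C,4),R)
    # everything tall: list obstacles
t=np.load("top0.npz");c=eyes.get_calibration("top")
p=cloud(c,t["d"],np.ones((420,560),bool)); 
q=p[(p[:,2]>.03)&(p[:,2]<.35)]
H=np.zeros((40,40));
for x,y,z in q:
    i,j=int((x)/.03),int((y+.5)/.03)
    if 0<=i<30 and 0<=j<40:H[i,j]=max(H[i,j],z)
print("rows x from 0 step .03; cols y from -.5 step .03 (cm)")
for i in range(30):print("%.2f"%(i*.03)," ".join("%2d"%(h*100) for h in H[i]))
E
```

```text
scene nut 166 [0.4184 0.1878] 0.0371 zmax [-0.033  0.     0.093]
scene spare 145 [0.4486 0.3768] 0.0374 zmax [-0.005  0.001  0.094]
scene bowl 410 [0.5885 0.0626] 0.0808 zmax [-0.005  0.002  0.051]
scene nut cork 373
[0.4371 0.2528] 0.10375838652054356
scene spare cork 263
[0.4471 0.3793] 0.04891035898602517
top nut 290 [0.4164 0.1877] 0.0368 zmax [-0.003  0.005  0.096]
top spare 282 [0.4466 0.3765] 0.0372 zmax [-0.003  0.005  0.096]
top bowl 840 [0.5878 0.0626] 0.0799 zmax [-0.003  0.009  0.053]
top nut cork 170
[0.42   0.1885] 0.046744926284432005
top spare cork 256
[0.444  0.3735] 0.04544758071920668
rows x from 0 step .03; cols y from -.5 step .03 (cm)
0.00  0  0  0  0  0  0  0  0  0  0  0  0  0  0  0  0  0  0 10  5  0  0  0  0  0  0  0  0  0  0  0  0  0  0  0  0  0  0  0  0
0.03  0  0  0  0  0  0  0  0  0  0  0  0  0  0  0  3  0 19 18  0  0  0  0  0  0  0  0  0  0  0  0  0  0  0  0  0  0  0  0  0
0.06  0  0  0  0  0  0  0  0  0  0  0  0  0 21 25 26 25 23  5  0  0  0  0  0  0  0  0  0  0  0  0  0  0  0  0  0  0  0  0  0
0.09  0  0  0  0  0  0  0  0  0  0  0  0  0  0 22 25 25  0  
[... 2614 characters left out ...]
  0  0  0  0  0  0  0 15 15 11 11  0  0  0  0  0  0  0  0  0  0  0  0  0  0
0.75  0  0  0  0  0  0  0  0  0  0 33 34 10  0  0  0  4  5  4  0  4  0 16 17 14  6  7  4  0  0  0  0  0  0  0  0  0  0  0  0
0.78  0  0  0  0  0  0  0  0  0  0  0 34 34 10  0  0  4  5  5  4  4  3 15 15  0  5  0  0  0  0  0  0  0  0  0  0  0  0  0  0
0.81  0  0  0  0  0  0  0  0  0  0  0  0 33 11  0  0  3  5  5  3  4  0  0  0  0  0  0  0  0  0  0  0  0  0  0  0  0  0  0  0
0.84  0  0  0  0  0  0  0  0  0  0  0  0 27 25 10  0  0  0  0  0  0  0  0  0  0  0  0  0  0  0  0  0  0  0  0  0  0  0  0  0
0.87  0  0  0  0  0  0  0  0  0  0  0  0  0 22 15  0  0  0  0  0  0  0  0  0  0  0  0  0  0  0  0  0  0  0  0  0  0  0  0  0
```

View pics/crop.png

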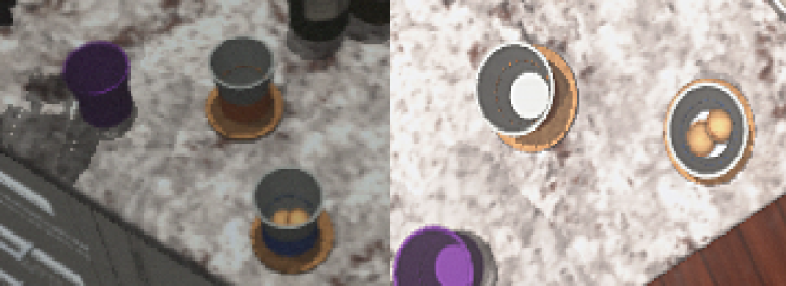

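The crop confirms it: the blue-sleeved cup (scene 270,217; top 275,231) holds the two walnuts on its coaster. The orange and purple cups are empty. I'll grip it from the side with a slight downward tilt, and pour by pitching the tool. First I move to a clear place and turn.

Call:
step_arm:
  motion:
    - {"translation": [-0.63,-0.62,-0.25],"turn": [0,0,0],"jaw": -1}
    - {"translation": [-0.63,-0.62,-0.25],"turn": [0,0,0],"jaw": -1}
    - {"translation": [-0.63,-0.62,-0.25],"turn": [0,0,0],"jaw": -1}
    - {"translation": [-0.63,-0.62,-0.25],"turn": [0,0,0],"jaw": -1}
    - {"translation": [-0.63,-0.62,-0.25],"turn": [0,0,0],"jaw": -1}
    - {"translation": [-0.63,-0.62,-0.25],"turn": [0,0,0],"jaw": -1}
    - {"translation": [-0.63,-0.62,-0.25],"turn": [0,0,0],"jaw": -1}
    - {"translation": [-0.63,-0.62,-0.25],"turn": [0,0,0],"jaw": -1}
    - {"translation": [0,0,0],"turn": [0,0,-0.88],"jaw": -1}
    - {"translation": [0,0,0],"turn": [0,0,-0.88],"jaw": -1}
    - {"translation": [0,0,0],"turn": [0,0,-0.88],"jaw": -1}
    - {"translation": [0,0,0],"turn": [0,0,-0.88],"jaw": -1}
    - {"translation": [0,0,0],"turn": [0,0,-0.88],"jaw": -1}
    - {"translation": [0,0,0],"turn": [0,0,-0.88],"jaw": -1}
    - {"translation": [0,0,0],"turn": [0,0,0],"jaw": -1}

```text
t: 1.35
position: [0.3023, 0.27, 0.2985]
eef_rot: [-180.0, -0.0, -169.8]
wrist_force: [0.0, 0.3, -0.8]
finger_gap: 0.0882
gripper_force: 0.0
```

```bash
cat > log.py <<'E'
from h import *; import json
s=status.observe(); r={k:np.array(s[k]).tolist() for k in("joints","position","eef_rot")}
open("log.txt","a").write(json.dumps(r)+"\n"); print(s["t"],{k:np.round(v,3) for k,v in r.items()},np.round(s["wrist_force"],1))
E
python3 log.py
```

```text
1.35 {'joints': array([ 2.5088e+01,  2.5000e-02,  9.7958e+01, -1.0000e-03,  8.2052e+01,
       -7.5081e+01]), 'position': array([0.302, 0.27 , 0.298]), 'eef_rot': array([-1.79990e+02, -3.40000e-02, -1.69831e+02])} [ 0.   0.3 -0.8]
```

Call:
step_arm:
  motion:
    - {"translation": [-0.4,0,0],"turn": [0,-0.87,0],"jaw": -1}
    - {"translation": [-0.4,0,0],"turn": [0,-0.87,0],"jaw": -1}
    - {"translation": [-0.4,0,0],"turn": [0,-0.87,0],"jaw": -1}
    - {"translation": [-0.4,0,0],"turn": [0,-0.87,0],"jaw": -1}
    - {"translation": [-0.4,0,0],"turn": [0,-0.87,0],"jaw": -1}
    - {"translation": [-0.4,0,0],"turn": [0,-0.87,0],"jaw": -1}
    - {"translation": [0,0,0],"turn": [0,0,0],"jaw": -1}

```text
t: 1.93
position: [0.3692, 0.2818, 0.3165]
eef_rot: [179.9, 36.0, -170.2]
wrist_force: [0.4, 0.2, 0.3]
finger_gap: 0.0877
gripper_force: 0.0
```

```bash
python3 log.py
cat > kin.py <<'E'
import numpy as np,json
from scipy.optimize import least_squares
from scipy.spatial.transform import Rotation as R
Y=lambda a:R.from_euler('y',a,degrees=True); Z=lambda a:R.from_euler('z',a,degrees=True)
def fk(q,p):
    h,a0,d,L1,a,L2,Lt=p  # yaw, pitch, pitch, roll, pitch, roll
    A=Z(q[0]);x=np.array([0,0,h])+A.apply([a0,d,0]); A=A*Y(q[1]);x=x+A.apply([0,0,L1])
    A=A*Y(q[2]);x=x+A.apply([a,0,L2]);A=A*Z(q[3])*Y(q[4]);x=x+A.apply([0,0,Lt]); return x,A*Z(q[5])
logs=[dict(joints=[50.856,17.928,85.812,0,76.261,-12.8],position=[.233,.47,.239],eef_rot=[180,0,153.656])]+[json.loads(l) for l in open('log.txt')]
p0=np.array([.2,0,.116,.4,0,.35,.25])
f=lambda p:np.concatenate([fk(l["joints"],p)[0]-l["position"] for l in logs]+[.003*(p-p0)])
P=least_squares(f,p0).x
if __name__=="__main__":
    print(np.round(P,4),np.round(f(P)[:-7]*1000,1))
    for l in logs:
        T=R.from_euler('xyz',l["eef_rot"],degrees=True); print(np.round((fk(l["joints"],P)[1].inv()*T).as_matrix(),2).tolist())
E
python3 kin.py
```

```text
1.9333 {'joints': array([ 28.765,  -7.856, 109.598, -15.59 ,  44.782, -63.272]), 'position': array([0.369, 0.282, 0.317]), 'eef_rot': array([ 179.888,   36.027, -170.2  ])} [0.4 0.2 0.3]
[0.1998 0.002  0.1161 0.4368 0.0366 0.3951 0.2471] [-0.1  0.1  0.   0.1 -0.1  0.   0.   0.  -0. ]
[[-0.0, -1.0, -0.0], [1.0, 0.0, -0.0], [0.0, -0.0, 1.0]]
[[0.0, -1.0, -0.0], [1.0, 0.0, 0.0], [-0.0, -0.0, 1.0]]
[[0.0, -1.0, -0.0], [1.0, 0.0, -0.0], [0.0, -0.0, 1.0]]
```

```bash
cat > ik.py <<'E'
from kin import *
M=R.from_matrix([[0,-1,0],[1,0,0],[0,0,1]])
lo=np.array([-168.41,-55.51,10.69,-70.63,1,-165.06]);hi=np.array([168.41,124.54,146.95,250.63,178,165.06])
def pose(g,head,down,back=0):  # grasp point, heading, degrees below level -> TCP pos, R (x down-ish, y left)
    T=Z(head)*Y(down)*R.from_matrix(np.array([[0,0,-1],[0,1,0],[1,0,0]]).T.T)
    T=Z(head)*Y(down)*R.from_matrix(np.array([[0,0,1],[0,1,0],[-1,0,0]]))
    return np.array(g)+T.apply([0,0,.019-back]),T
def ik(x,T,q0):
    def f(q):
        p,A=fk(q,P); return np.r_[(p-x)*10,((A*M).inv()*T).as_rotvec()]
    s=least_squares(f,np.clip(q0,lo+.1,hi-.1),bounds=(lo,hi)); return s.x,np.abs(s.fun).max()
E
python3 - <<'E'
from ik import *
q0=[29,-8,110,-15,45,-63]
for h in(-40,-20,0,10,20,40,60):
  for down,b in((17,0),(17,.08)):
    q,e=ik(*pose([.4175,.188,.036],h,down,b),q0); print(h,down,b,np.round(q),round(e,4))
for dn in(17,60,90,117,130):
    q,e=ik(*pose([.51,.07,.13],-7,dn),q0); print("bowl",dn,np.round(q),round(e,4))
E
```

```text
-40 17 0 [ 36.  45. 105. -71.  69.  50.] 0.3116
-40 17 0.08 [ 46.  43. 108. -71.  74.  56.] 0.211
-20 17 0 [ 32.  36. 111. -71.  52.  33.] 0.4634
-20 17 0.08 [ 43.  35. 116. -71.  61.  43.] 0.4036
0 17 0 [ 10.  21. 127. -71.   1. -13.] 0.7224
0 17 0.08 [ 14.  10. 136. -71.   5.  -9.] 0.7151
10 17 0 [ 10.  21. 127. -71.   1. -19.] 0.7182
10 17 0.08 [ 10.   9. 138. -71.   1. -19.] 0.7058
20 17 0 [ 11.  21. 127. -71.   1. -25.] 0.7234
20 17 0.08 [  9.   9. 138. -71.   1. -26.] 0.7141
40 17 0 [   8.   21.  126.   55.    8. -165.] 0.7704
40 17 0.08 [   1.    9.  137.   51.   10. -165.] 0.7787
60 17 0 [   4.   21.  122.   42.   22. -165.] 0.84
60 17 0.08 [  -5.   12.  130.   37.   26. -165.] 0.8644
bowl 17 [ -5.  14. 122. -71.   1. -18.] 0.5159
bowl 60 [ -5.  16. 116.  -4.  18. -84.] 0.0
bowl 90 [ -5.  25.  97.   0.  58. -88.] 0.0
bowl 117 [ -6.  38.  79.   1.  90. -89.] 0.0
bowl 130 [ -6.  45.  72.   1. 104. -89.] 0.0
```

```bash
cat > s.py <<'E'
from ik import *
F=Z(180)
for h in(20,40,55,70,85,100):
  for fl in(0,1):
    best={}
    for tag,g,b,roll in(("pre",[.4175,.188,.036],.08,0),("grasp",[.4175,.188,.036],0,0),("lift",[.4175,.188,.16],0,0),("pour0",[.52,.11,.16],0,0),("pour120",[.52,.11,.16],0,120)):
      x,T=pose(g,h,17,b); T=T*Z(180*fl+roll); r=[]
      for q4 in(0,90,180):
        for q6 in(-90,0,90):
          q,e=ik(x,T,[10,20,120,q4,60,q6])
          if e<.003: r.append(tuple(np.round(q).astype(int)))
      best[tag]=set(r)
    print(h,fl,{k:[tuple(map(int,a)) for a in v] for k,v in best.items()})
E
python3 s.py
```

```text
20 0 {'pre': [], 'grasp': [(-1, 50, 143, 160, 86, 85)], 'lift': [(-1, 18, 146, 156, 58, 97)], 'pour0': [(-15, 23, 134, 137, 54, 107)], 'pour120': [(-15, 23, 134, 137, 54, -133)]}
20 1 {'pre': [], 'grasp': [(-1, 50, 143, 160, 86, -95)], 'lift': [(-1, 18, 146, 156, 58, -83)], 'pour0': [(-15, 23, 134, 137, 54, -73)], 'pour120': [(-15, 23, 134, 137, 54, 47)]}
40 0 {'pre': [], 'grasp': [(-16, 49, 141, 126, 79, 81)], 'lift': [(-16, 19, 144, 118, 64, 106)], 'pour0': [(-24, 25, 128, 106, 63, 117)], 'pour120': [(-24, 25, 128, 106, 63, -123)]}
40 1 {'pre': [], 'grasp': [(-16, 49, 141, 126, 79, -99)], 'lift': [(-16, 19, 144, 118, 64, -74)], 'pour0': [(-24, 25, 128, 106, 63, -63)], 'pour120': [(-24, 25, 128, 106, 63, 57)]}
55 0 {'pre': [(-39, 44, 142, 88, 73, 84)], 'grasp': [(-22, 47, 135, 104, 74, 87)], 'lift': [(-22, 21, 138, 96, 69, 112)], 'pour0': [(-27, 29, 120, 88, 71, 123)], 'pour120': [(-27, 29, 120, 88, 71, -117)]}
55 1 {'pre': [(-39, 44, 142, 88, 73, -96)], 'grasp': [(-22, 47, 135, 104, 74, -93)], 'lift': [(-22, 21, 138, 96, 69, -68)], 'pour0': [(-27, 29, 120, 88, 71, -57)], 'pour120':
[... 560 characters left out ...]
, 'pour0': [(-25, 37, 102, 64, 90, 128)], 'pour120': [(-25, 37, 102, 64, 90, -112)]}
85 1 {'pre': [(-32, 44, 119, 60, 81, -74)], 'grasp': [(-21, 47, 119, 70, 77, -76)], 'lift': [(-21, 28, 121, 68, 83, -60)], 'pour0': [(-25, 37, 102, 64, 90, -52)], 'pour120': [(-25, 37, 102, 64, 90, 68)]}
100 0 {'pre': [(-26, 47, 106, 50, 89, 111)], 'grasp': [(-18, 49, 110, 58, 84, 109)], 'lift': [(-18, 33, 111, 58, 92, 121)], 'pour0': [(-22, 42, 92, 55, 100, 128)], 'pour120': [(-22, 42, 92, 55, 100, -112)]}
100 1 {'pre': [(-26, 47, 106, 50, 89, -69)], 'grasp': [(-18, 49, 110, 58, 84, -71)], 'lift': [(-18, 33, 111, 58, 92, -59)], 'pour0': [(-22, 42, 92, 55, 100, -52)], 'pour120': [(-22, 42, 92, 55, 100, 68)]}
```

```bash
cat > plan.py <<'E'
from ik import *
np.set_printoptions(suppress=True)
def go(x0,T0,q,wps,n=8):
    for x,T in wps:
        rv=(T0.inv()*T).as_rotvec(); dx=x-x0
        print("world",np.round(dx,3),"tool0",np.round(T0.inv().apply(dx)/.03,2),"toolEnd",np.round(T.inv().apply(dx)/.03,2),"rv",np.round(rv/.12,2))
        for i in range(1,n+1):
            q,e=ik(x0+dx*i/n,T0*R.from_rotvec(rv*i/n),q); print("  ",np.round(q).astype(int),round(e,3))
        x0,T0=x,T
    return q
def now():
    from rig import status
    s=status.observe(); return np.array(s["position"]),R.from_euler('xyz',s["eef_rot"],degrees=True),np.array(s["joints"])
def tgt(g,h=70,down=17,back=0,roll=0):
    x,T=pose(g,h,down,back); return x,T*Z(180+roll)
E
python3 - <<'E'
from plan import *
c=[.4175,.188,.036]
x0,T0,q=now()
go(x0,T0,q,[tgt([.4175,.188,.2],back=.08),tgt(c,back=.08),tgt(c)])
E
```

```text
world [ 0.028 -0.149 -0.099] tool0 [ 1.87 -5.05  2.7 ] toolEnd [-4.41  2.58 -3.18] rv [-6.09  9.05 18.24]
   [ 20  -9 110   2  49 -67] 0.0
   [ 10  -8 111  17  55 -70] 0.0
   [  0  -7 113  30  62 -71] 0.0
   [ -9  -5 115  40  68 -69] 0.0
   [-17  -2 119  49  74 -67] 0.0
   [-24   2 122  55  79 -63] 0.0
   [-31   7 126  61  83 -59] 0.0
   [-36  13 130  67  86 -54] 0.0
world [ 0.     0.    -0.164] tool0 [-5.23 -0.    1.6 ] toolEnd [-5.23 -0.    1.6 ] rv [0. 0. 0.]
   [-36  16 131  67  84 -58] 0.0
   [-36  19 131  68  83 -62] 0.0
   [-36  23 132  68  81 -66] 0.0
   [-36  27 132  69  80 -69] 0.0
   [-36  31 132  69  79 -73] 0.0
   [-36  35 132  70  77 -77] 0.0
   [-36  38 131  71  76 -80] 0.0
   [-36  42 131  72  75 -83] 0.0
world [ 0.026  0.072 -0.023] tool0 [0.   0.   2.67] toolEnd [0.   0.   2.67] rv [0. 0. 0.]
   [-35  43 130  74  75 -83] 0.0
   [-33  43 130  75  75 -84] 0.0
   [-31  44 130  77  74 -84] 0.0
   [-29  45 129  79  74 -84] 0.0
   [-28  45 129  81  74 -84] 0.0
   [-26  46 129  82  74 -84] 0.0
   [-24  46 128  84  74 -84] 0.0
   [-23  47 128  86  73 -84] 0.0
```

Call:
step_arm:
  motion:
    - {"turn": [-0.28,0.42,0.84],"translation": [0,0,0],"jaw": -1}
    - {"turn": [-0.28,0.42,0.84],"translation": [0,0,0],"jaw": -1}
    - {"turn": [-0.28,0.42,0.84],"translation": [0,0,0],"jaw": -1}
    - {"turn": [-0.28,0.42,0.84],"translation": [0,0,0],"jaw": -1}
    - {"turn": [-0.28,0.42,0.84],"translation": [0,0,0],"jaw": -1}
    - {"turn": [-0.28,0.42,0.84],"translation": [0,0,0],"jaw": -1}
    - {"turn": [-0.28,0.42,0.84],"translation": [0,0,0],"jaw": -1}
    - {"turn": [-0.28,0.42,0.84],"translation": [0,0,0],"jaw": -1}
    - {"turn": [-0.28,0.42,0.84],"translation": [0,0,0],"jaw": -1}
    - {"turn": [-0.28,0.42,0.84],"translation": [0,0,0],"jaw": -1}
    - {"turn": [-0.28,0.42,0.84],"translation": [0,0,0],"jaw": -1}
    - {"turn": [-0.28,0.42,0.84],"translation": [0,0,0],"jaw": -1}
    - {"turn": [-0.28,0.42,0.84],"translation": [0,0,0],"jaw": -1}
    - {"turn": [-0.28,0.42,0.84],"translation": [0,0,0],"jaw": -1}
    - {"turn": [-0.28,0.42,0.84],"translation": [0,0,0],"jaw": -1}
    - {"turn": [-0.28,0.42,0.84],"translation": [0,0,0],"jaw": -1}
    - {"turn": [-0.28,0.42,0.84],"translation": [0,0,0],"jaw": -1}
    - {"turn": [-0.28,0.42,0.84],"translation": [0,0,0],"jaw": -1}
    - {"turn": [-0.28,0.42,0.84],"translation": [0,0,0],"jaw": -1}
    - {"turn": [-0.28,0.42,0.84],"translation": [0,0,0],"jaw": -1}

```text
t: 3.6
position: [0.3703, 0.2818, 0.3181]
eef_rot: [160.5, -66.8, 94.5]
wrist_force: [0.6, 0.5, -0.1]
finger_gap: 0.0879
gripper_force: 0.0
```

```bash
python3 log.py; python3 kin.py|head -3; python3 - <<'E'
from plan import *
c=[.4175,.188,.036]
go(*now(),[tgt([.4175,.188,.15],back=.085),tgt(c,back=.085)],4)
E
```

```text
3.6 {'joints': array([-10.609,  -5.144, 124.379,  73.258,  74.641, -33.957]), 'position': array([0.37 , 0.282, 0.318]), 'eef_rot': array([160.54 , -66.779,  94.519])} [ 0.6  0.5 -0.1]
[ 2.024e-01 -1.000e-04  1.162e-01  4.379e-01  3.910e-02  3.976e-01
  2.479e-01] [-0.2  0.1 -0.2 -0.  -0.1  0.1  0.1 -0.   0.1 -0.  -0.1  0. ]
[[-0.0, -1.0, -0.0], [1.0, 0.0, -0.0], [0.0, -0.0, 1.0]]
world [ 0.026 -0.153 -0.149] tool0 [-6.59  1.35 -2.47] toolEnd [-6.06  2.55 -2.86] rv [-0.53  0.67  1.35]
   [-18  -1 128  73  78 -42] 0.0
   [-25   5 131  72  81 -50] 0.0
   [-32  13 132  69  82 -57] 0.0
   [-37  21 131  67  83 -63] 0.0
world [ 0.     0.    -0.114] tool0 [-3.63 -0.    1.11] toolEnd [-3.63 -0.    1.11] rv [0. 0. 0.]
   [-37  26 132  68  81 -68] 0.0
   [-37  31 132  69  79 -73] 0.0
   [-37  37 131  70  77 -78] 0.0
   [-37  42 130  71  75 -83] 0.0
```

Call:
step_arm:
  motion:
    - {"turn": [-0.27,0.34,0.68],"translation": [0,0,0],"jaw": -1}
    - {"turn": [-0.27,0.34,0.68],"translation": [0,0,0],"jaw": -1}
    - {"translation": [-0.76,0.32,-0.36],"turn": [0,0,0],"jaw": -1}
    - {"translation": [-0.76,0.32,-0.36],"turn": [0,0,0],"jaw": -1}
    - {"translation": [-0.76,0.32,-0.36],"turn": [0,0,0],"jaw": -1}
    - {"translation": [-0.76,0.32,-0.36],"turn": [0,0,0],"jaw": -1}
    - {"translation": [-0.76,0.32,-0.36],"turn": [0,0,0],"jaw": -1}
    - {"translation": [-0.76,0.32,-0.36],"turn": [0,0,0],"jaw": -1}
    - {"translation": [-0.76,0.32,-0.36],"turn": [0,0,0],"jaw": -1}
    - {"translation": [-0.76,0.32,-0.36],"turn": [0,0,0],"jaw": -1}
    - {"translation": [0,0,0],"turn": [0,0,0],"jaw": -1}

```text
t: 4.52
position: [0.3978, 0.1242, 0.1676]
eef_rot: [179.6, -73.0, 70.2]
wrist_force: [0.1, 0.9, 0.0]
finger_gap: 0.0884
gripper_force: 0.0
```

```bash
python3 log.py; python3 - <<'E'
from plan import *
c=[.4175,.188,.036]
go(*now(),[tgt(c,back=.085),tgt(c)],3)
E
```

```text
4.5167 {'joints': array([-37.856,  21.277, 131.021,  66.728,  82.823, -63.597]), 'position': array([0.398, 0.124, 0.168]), 'eef_rot': array([179.595, -72.972,  70.16 ])} [0.1 0.9 0. ]
world [-0.002  0.004 -0.112] tool0 [-3.55 -0.12  1.21] toolEnd [-3.55 -0.11  1.21] rv [0.04 0.   0.01]
   [-38  28 131  68  80 -70] 0.0
   [-38  35 131  69  78 -77] 0.0
   [-37  42 130  71  75 -83] 0.0
world [ 0.028  0.076 -0.025] tool0 [0.   0.   2.83] toolEnd [0.   0.   2.83] rv [0. 0. 0.]
   [-32  44 130  76  75 -83] 0.0
   [-28  45 129  81  74 -84] 0.0
   [-23  47 127  85  73 -84] 0.0
```

Call:
step_arm:
  motion:
    - {"translation": [-0.59,-0.02,0.2],"turn": [0.04,0,0.01],"jaw": -1}
    - {"translation": [-0.59,-0.02,0.2],"turn": [0,0,0],"jaw": -1}
    - {"translation": [-0.59,-0.02,0.2],"turn": [0,0,0],"jaw": -1}
    - {"translation": [-0.59,-0.02,0.2],"turn": [0,0,0],"jaw": -1}
    - {"translation": [-0.59,-0.02,0.2],"turn": [0,0,0],"jaw": -1}
    - {"translation": [-0.59,-0.02,0.2],"turn": [0,0,0],"jaw": -1}
    - {"translation": [0,0,0],"turn": [0,0,0],"jaw": -1}
    - {"translation": [0,0,0],"turn": [0,0,0],"jaw": -1}

```text
t: 5.18
position: [0.3944, 0.1311, 0.0575]
eef_rot: [179.8, -72.9, 70.4]
wrist_force: [0.4, -0.8, 0.4]
finger_gap: 0.0881
gripper_force: 0.0
```

```bash
python3 log.py; python3 - <<'E'
from plan import *
from h import *
go(*now(),[tgt([.4175,.188,.036])],2)
im,d,c=cap("scene"); a=cv2.resize(im[140:290,180:380],None,fx=2,fy=2,interpolation=3)
im,d,c=cap("top"); b=cv2.resize(im[160:310,200:400],None,fx=2,fy=2,interpolation=3)
cv2.imwrite("pics/pre.png",np.hstack([a,b])[:,:,::-1])
E
```

```text
5.1833 {'joints': array([-37.096,  41.59 , 130.697,  70.603,  75.317, -82.457]), 'position': array([0.394, 0.131, 0.057]), 'eef_rot': array([179.779, -72.885,  70.444])} [ 0.4 -0.8  0.4]
world [ 0.029  0.074 -0.027] tool0 [-0.08  0.08  2.8 ] toolEnd [-0.09  0.07  2.8 ] rv [-0.03  0.02  0.02]
   [-30  44 129  78  74 -83] 0.0
   [-23  47 127  85  73 -84] 0.0
```

View pics/pre.png

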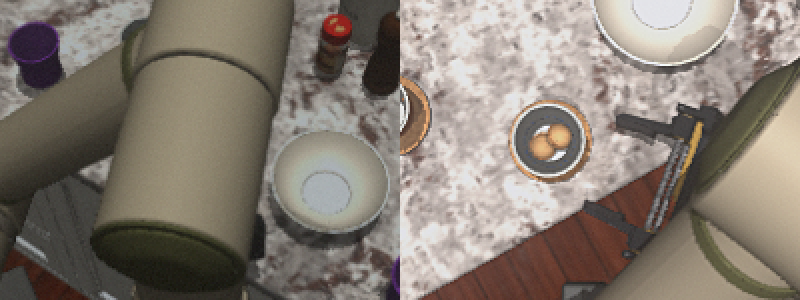

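The top half shows the fingers at (640,125) and (612,218), straddling the line to the nut cup at (547,140), and nothing is touched. I'll go in and close.

Call:
step_arm:
  motion:
    - {"translation": [-0.02,0.02,0.47],"turn": [-0.03,0.02,0.02],"jaw": -1}
    - {"translation": [-0.02,0.02,0.47],"turn": [0,0,0],"jaw": -1}
    - {"translation": [-0.02,0.02,0.47],"turn": [0,0,0],"jaw": -1}
    - {"translation": [-0.02,0.02,0.47],"turn": [0,0,0],"jaw": -1}
    - {"translation": [0,0,0.46],"turn": [0,0,0],"jaw": -1}
    - {"translation": [0,0,0.46],"turn": [0,0,0],"jaw": -1}
    - {"translation": [0,0,0],"turn": [0,0,0],"jaw": -1}
    - {"translation": [0,0,0],"turn": [0,0,0],"jaw": -1}

```text
t: 5.95
position: [0.4235, 0.205, 0.0307]
eef_rot: [179.5, -72.9, 70.6]
wrist_force: [-0.5, -0.4, 0.1]
finger_gap: 0.0883
gripper_force: 0.0
```

```bash
python3 log.py; python3 - <<'E'
from plan import *
go(*now(),[tgt([.4175,.188,.036])],1)
E
```

```text
5.95 {'joints': array([-22.773,  46.61 , 127.235,  85.303,  73.336, -83.748]), 'position': array([0.423, 0.205, 0.031]), 'eef_rot': array([179.456, -72.931,  70.629])} [-0.5 -0.4  0.1]
world [ 0.  0. -0.] tool0 [-0.01  0.01  0.01] toolEnd [-0.01  0.01  0.01] rv [-0.01  0.01  0.03]
   [-23  47 127  85  73 -84] 0.0
```

Call:
step_arm:
  motion:
    - {"jaw": -0.2,"translation": [0,0,0],"turn": [0,0,0]}
    - {"jaw": 0.2,"translation": [0,0,0],"turn": [0,0,0]}
    - {"jaw": 0.2,"translation": [0,0,0],"turn": [0,0,0]}
    - {"jaw": 0.2,"translation": [0,0,0],"turn": [0,0,0]}
    - {"jaw": 0.2,"translation": [0,0,0],"turn": [0,0,0]}
    - {"jaw": 0.2,"translation": [0,0,0],"turn": [0,0,0]}
  force: 25

```text
t: 6.45
position: [0.4236, 0.2046, 0.0299]
eef_rot: [179.8, -72.9, 70.2]
wrist_force: [-0.4, -3.1, 3.5]
finger_gap: 0.0623
gripper_force: 24.9
```

Call:
step_arm:
  motion:
    - {"translation": [0.3,0,-0.09],"turn": [0,0,0],"jaw": 0.2}
    - {"translation": [0.6,0,-0.18],"turn": [0,0,0],"jaw": 0.2}
    - {"translation": [0.6,0,-0.18],"turn": [0,0,0],"jaw": 0.2}
    - {"translation": [0.6,0,-0.18],"turn": [0,0,0],"jaw": 0.2}
    - {"translation": [0.6,0,-0.18],"turn": [0,0,0],"jaw": 0.2}
    - {"translation": [0.6,0,-0.18],"turn": [0,0,0],"jaw": 0.2}
    - {"translation": [0.6,0,-0.18],"turn": [0,0,0],"jaw": 0.2}
    - {"translation": [0,0,0],"turn": [0,0,0],"jaw": 0.2}

```text
t: 7.12
position: [0.4239, 0.2056, 0.1537]
eef_rot: [178.9, -72.9, 71.1]
wrist_force: [0.0, -0.3, -3.1]
finger_gap: 0.0623
gripper_force: 24.9
```

```bash
python3 log.py; python3 - <<'E'
from plan import *
x,T,q=now()
c=np.array([.588,.0626])
# cup axis in tool frame from the upright grasp
Tg=tgt([0,0,0])[1]; a=Tg.inv().apply([0,0,1.])
for roll in(70,80,90,100,110,120):
    A=(Tg*Z(roll)).apply(a); dn=np.array([0,0,-1.])-A*(-A[2]); dn/=np.linalg.norm(dn)
    print(roll,"tip",round(np.degrees(np.arccos(A[2]))),"mouth",np.round(A*.057,3),"lip",np.round(A*.057+dn*.038,3))
for z in(.15,):
  g=[.588-.065,.0626+.03,z]
  go(x,T,q,[tgt(g),tgt(g,roll=60),tgt(g,roll=120)],4)
im=__import__('h').cap("top")[0]; import cv2; cv2.imwrite("pics/lift.png",cv2.resize(im[130:310,180:400],None,fx=2,fy=2)[:,:,::-1])
E
```

```text
7.1167 {'joints': array([-22.638,  24.536, 129.256,  79.982,  75.815, -63.26 ]), 'position': array([0.424, 0.206, 0.154]), 'eef_rot': array([178.937, -72.878,  71.059])} [ 0.  -0.3 -3.1]
70 tip 67 mouth [ 0.045 -0.027  0.023] lip [ 0.057 -0.035 -0.012]
80 tip 76 mouth [ 0.046 -0.031  0.014] lip [ 0.054 -0.036 -0.023]
90 tip 85 mouth [ 0.046 -0.034  0.005] lip [ 0.048 -0.036 -0.033]
100 tip 94 mouth [ 0.044 -0.036 -0.004] lip [ 0.042 -0.034 -0.042]
110 tip 103 mouth [ 0.041 -0.038 -0.013] lip [ 0.034 -0.032 -0.05 ]
120 tip 112 mouth [ 0.036 -0.039 -0.021] lip [ 0.027 -0.028 -0.056]
world [ 0.105 -0.096 -0.009] tool0 [-0.85  4.39 -1.63] toolEnd [-0.82  4.39 -1.64] rv [0.01 0.02 0.05]
   [-25  27 125  78  77 -61] 0.0
   [-26  29 120  76  78 -59] 0.0
   [-28  32 115  74  80 -57] 0.0
   [-29  34 110  73  81 -55] 0.0
world [0. 0. 0.] tool0 [0. 0. 0.] toolEnd [0. 0. 0.] rv [0.   0.   8.73]
   [-29  34 110  73  81 -40] 0.0
   [-29  34 110  73  81 -25] 0.0
   [-29  34 110  73  81 -10] 0.0
   [-29  34 110  73  81   5] 0.0
world [0. 0. 0.] tool0 [0. 0. 0.] toolEnd [0. 0. 0.] rv [-0.   -0.    8.73]
   [-29  34 110  73  81  20] 0.0
   [-29  34 110  73  81  35] 0.0
   [-29  34 110  73  81  50] 0.0
   [-29  34 110  73  81  65] 0.0
```

View pics/lift.png

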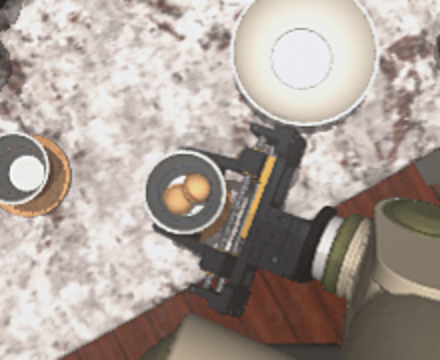

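The lifted cup is held at (187,193) with both walnuts inside, and its coaster is now partly hidden by the gripper. Next I move to the bowl and begin the roll.

Call:
step_arm:
  motion:
    - {"translation": [-0.05,0.3,-0.11],"turn": [0,0,0.05],"jaw": 0.2}
    - {"translation": [-0.11,0.58,-0.21],"turn": [0,0,0],"jaw": 0.2}
    - {"translation": [-0.11,0.58,-0.21],"turn": [0,0,0],"jaw": 0.2}
    - {"translation": [-0.11,0.58,-0.21],"turn": [0,0,0],"jaw": 0.2}
    - {"translation": [-0.11,0.58,-0.21],"turn": [0,0,0],"jaw": 0.2}
    - {"translation": [-0.11,0.58,-0.21],"turn": [0,0,0],"jaw": 0.2}
    - {"translation": [-0.11,0.58,-0.21],"turn": [0,0,0],"jaw": 0.2}
    - {"translation": [-0.11,0.58,-0.21],"turn": [0,0,0],"jaw": 0.2}
    - {"translation": [0,0,0],"turn": [0,0,0.4],"jaw": 0.2}
    - {"translation": [0,0,0],"turn": [0,0,0.8],"jaw": 0.2}
    - {"translation": [0,0,0],"turn": [0,0,0.8],"jaw": 0.2}
    - {"translation": [0,0,0],"turn": [0,0,0.8],"jaw": 0.2}
    - {"translation": [0,0,0],"turn": [0,0,0.8],"jaw": 0.2}
    - {"translation": [0,0,0],"turn": [0,0,0.8],"jaw": 0.2}
    - {"translation": [0,0,0],"turn": [0,0,0.8],"jaw": 0.2}
    - {"translation": [0,0,0],"turn": [0,0,0.8],"jaw": 0.2}
    - {"translation": [0,0,0],"turn": [0,0,0.8],"jaw": 0.2}
    - {"translation": [0,0,0],"turn": [0,0,0.8],"jaw": 0.2}
    - {"translation": [0,0,0],"turn": [0,0,0.4],"jaw": 0.2}
    - {"translation": [0,0,0],"turn": [0,0,0],"jaw": 0.2}

```text
t: 8.83
position: [0.5285, 0.111, 0.14]
eef_rot: [-110.5, -32.7, -8.6]
wrist_force: [-0.4, -1.1, -1.8]
finger_gap: 0.0622
gripper_force: 24.9
```

```bash
python3 log.py; python3 - <<'E'
from plan import *
go(*now(),[tgt([.523,.0926,.15],roll=90)],1)
E
```

```text
8.8333 {'joints': array([-28.609,  34.883, 110.225,  73.159,  80.836,   0.479]), 'position': array([0.529, 0.111, 0.14 ]), 'eef_rot': array([-110.478,  -32.747,   -8.553])} [-0.4 -1.1 -1.8]
world [ 0.001 -0.001  0.004] tool0 [ 0.1  -0.09 -0.08] toolEnd [ 0.04 -0.13 -0.07] rv [0.01 0.01 5.01]
   [-29  34 110  73  81  35] 0.0
```

Call:
step_arm:
  motion:
    - {"translation": [0.1,-0.09,-0.08],"turn": [0,0,0.45],"jaw": 0.2}
    - {"translation": [0,0,0],"turn": [0,0,0.45],"jaw": 0.2}
    - {"translation": [0,0,0],"turn": [0,0,0.45],"jaw": 0.2}
    - {"translation": [0,0,0],"turn": [0,0,0.45],"jaw": 0.2}
    - {"translation": [0,0,0],"turn": [0,0,0.4],"jaw": 0.2}
    - {"translation": [0,0,0],"turn": [0,0,0.4],"jaw": 0.2}
    - {"translation": [0,0,0],"turn": [0,0,0.4],"jaw": 0.2}
    - {"translation": [0,0,0],"turn": [0,0,0.4],"jaw": 0.2}
    - {"translation": [0,0,0],"turn": [0,0,0.4],"jaw": 0.2}
    - {"translation": [0,0,0],"turn": [0,0,0.4],"jaw": 0.2}
    - {"translation": [0,0,0],"turn": [0,0,0.4],"jaw": 0.2}
    - {"translation": [0,0,0],"turn": [0,0,0.4],"jaw": 0.2}
    - {"translation": [0,0,0],"turn": [0,0,0.4],"jaw": 0.2}
    - {"translation": [0,0,0],"turn": [0,0,0.4],"jaw": 0.2}
    - {"translation": [0,0,0],"turn": [0,0,0.4],"jaw": 0.2}
    - {"translation": [0,0,0],"turn": [0,0,0.4],"jaw": 0.2}
    - {"translation": [0,0,0],"turn": [0,0,0.4],"jaw": 0.2}
    - {"translation": [0,0,0],"turn": [0,0,0.4],"jaw": 0.2}
    - {"translation": [0,0,0],"turn": [0,0,0],"jaw": 0.2}
    - {"translation": [0,0,0],"turn": [0,0,0],"jaw": 0.2}

```text
t: 10.5
position: [0.5289, 0.1098, 0.1454]
eef_rot: [-107.8, 15.4, -24.8]
wrist_force: [-0.0, 0.0, -2.0]
finger_gap: 0.0622
gripper_force: 24.9
```

```bash
python3 log.py; python3 - <<'E'
from plan import *
from h import *
im=cap("top")[0]; a=cv2.resize(im[90:240,240:440],None,fx=2,fy=2)
im=cap("scene")[0]; b=cv2.resize(im[170:320,240:440],None,fx=2,fy=2)
cv2.imwrite("pics/pour.png",np.hstack([a,b])[:,:,::-1])
E
```

```text
10.5 {'joints': array([-28.714,  34.269, 110.085,  72.972,  81.116,  51.744]), 'position': array([0.529, 0.11 , 0.145]), 'eef_rot': array([-107.758,   15.352,  -24.827])} [-0.  0. -2.]
```

View pics/pour.png

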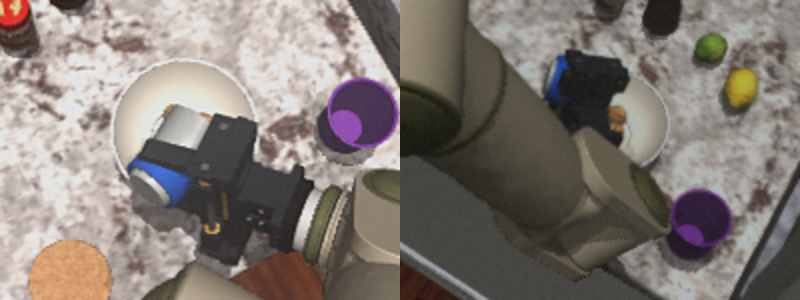

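The walnuts are in the bowl (top crop ~172,112; scene crop ~617,118), with the cup tipped over it. I'll tip a bit further to be sure, wait, then roll back.

Call:
step_arm:
  motion:
    - {"translation": [0,0,0],"turn": [0,0,0.5],"jaw": 0.2}
    - {"translation": [0,0,0],"turn": [0,0,0.5],"jaw": 0.2}
    - {"translation": [0,0,0],"turn": [0,0,0.5],"jaw": 0.2}
    - {"translation": [0,0,0],"turn": [0,0,0],"jaw": 0.2}
    - {"translation": [0,0,0],"turn": [0,0,0],"jaw": 0.2}
    - {"translation": [0,0,0],"turn": [0,0,0],"jaw": 0.2}
    - {"translation": [0,0,0],"turn": [0,0,0],"jaw": 0.2}
    - {"translation": [0,0,0],"turn": [0,0,-0.5],"jaw": 0.2}
    - {"translation": [0,0,0],"turn": [0,0,-0.9],"jaw": 0.2}
    - {"translation": [0,0,0],"turn": [0,0,-0.9],"jaw": 0.2}
    - {"translation": [0,0,0],"turn": [0,0,-0.9],"jaw": 0.2}
    - {"translation": [0,0,0],"turn": [0,0,-0.9],"jaw": 0.2}
    - {"translation": [0,0,0],"turn": [0,0,-0.9],"jaw": 0.2}
    - {"translation": [0,0,0],"turn": [0,0,-0.9],"jaw": 0.2}
    - {"translation": [0,0,0],"turn": [0,0,-0.9],"jaw": 0.2}
    - {"translation": [0,0,0],"turn": [0,0,-0.9],"jaw": 0.2}
    - {"translation": [0,0,0],"turn": [0,0,-0.9],"jaw": 0.2}
    - {"translation": [0,0,0],"turn": [0,0,-0.9],"jaw": 0.2}
    - {"translation": [0,0,0],"turn": [0,0,-0.9],"jaw": 0.2}
    - {"translation": [0,0,0],"turn": [0,0,-0.9],"jaw": 0.2}

```text
t: 12.27
position: [0.5289, 0.1101, 0.1462]
eef_rot: [-116.4, -48.5, 0.4]
wrist_force: [-0.1, 0.6, -1.4]
finger_gap: 0.0622
gripper_force: 24.9
```

```bash
python3 log.py; python3 - <<'E'
from plan import *
# coaster centre now uncovered
from m import *
im,d,c=cap("top"); hsv=cv2.cvtColor(im,cv2.COLOR_RGB2HSV); v,u=np.mgrid[:420,:560]
m=(hsv[...,0]>5)&(hsv[...,0]<22)&(hsv[...,1]>100)&(np.hypot(u-275,v-231)<32)
h=cv2.convexHull(np.argwhere(m)[:,::-1].astype(np.int32)).reshape(-1,2); C,r=circ(plane(c,h,.008)); print("coaster",np.round(C,4),r,m.sum())
go(*now(),[tgt([.523,.0926,.16]),tgt([.4175,.188,.1])],1)
E
```

```text
12.2667 {'joints': array([-28.69 ,  34.156, 110.103,  72.98 ,  81.123, -15.844]), 'position': array([0.529, 0.11 , 0.146]), 'eef_rot': array([-116.362,  -48.509,    0.377])} [-0.1  0.6 -1.4]
coaster [0.4197 0.1883] 0.04690390411114528 1318
world [ 0.    -0.     0.008] tool0 [ 0.21 -0.15 -0.09] toolEnd [ 0.26  0.02 -0.09] rv [ 0.    0.02 -5.53]
   [-29  33 110  73  82 -53] 0.0
world [-0.105  0.095 -0.06 ] tool0 [-1.39 -4.39  2.29] toolEnd [-1.39 -4.39  2.29] rv [0. 0. 0.]
   [-23  35 129  83  74 -74] 0.0
```

Call:
step_arm:
  motion:
    - {"translation": [0,0,0],"turn": [0,0,-0.79],"jaw": 0.2}
    - {"translation": [0,0,0],"turn": [0,0,-0.79],"jaw": 0.2}
    - {"translation": [0,0,0],"turn": [0,0,-0.79],"jaw": 0.2}
    - {"translation": [0,0,0],"turn": [0,0,-0.79],"jaw": 0.2}
    - {"translation": [0,0,0],"turn": [0,0,-0.79],"jaw": 0.2}
    - {"translation": [0,0,0],"turn": [0,0,-0.79],"jaw": 0.2}
    - {"translation": [0,0,0],"turn": [0,0,-0.79],"jaw": 0.2}
    - {"translation": [0.26,0,-0.09],"turn": [0,0,0],"jaw": 0.2}
    - {"translation": [-0.14,-0.44,0.23],"turn": [0,0,0],"jaw": 0.2}
    - {"translation": [-0.14,-0.44,0.23],"turn": [0,0,0],"jaw": 0.2}
    - {"translation": [-0.14,-0.44,0.23],"turn": [0,0,0],"jaw": 0.2}
    - {"translation": [-0.14,-0.44,0.23],"turn": [0,0,0],"jaw": 0.2}
    - {"translation": [-0.14,-0.44,0.23],"turn": [0,0,0],"jaw": 0.2}
    - {"translation": [-0.14,-0.44,0.23],"turn": [0,0,0],"jaw": 0.2}
    - {"translation": [-0.14,-0.44,0.23],"turn": [0,0,0],"jaw": 0.2}
    - {"translation": [-0.14,-0.44,0.23],"turn": [0,0,0],"jaw": 0.2}
    - {"translation": [-0.14,-0.44,0.23],"turn": [0,0,0],"jaw": 0.2}
    - {"translation": [-0.14,-0.44,0.23],"turn": [0,0,0],"jaw": 0.2}
    - {"translation": [0,0,0],"turn": [0,0,0],"jaw": 0.2}

```text
t: 13.9
position: [0.4211, 0.2072, 0.0955]
eef_rot: [-176.3, -72.9, 66.3]
wrist_force: [-0.4, 0.2, -2.6]
finger_gap: 0.0623
gripper_force: 24.9
```

```bash
python3 log.py; python3 - <<'E'
from plan import *
from m import *
x,T,q=now()
im,d,c=cap("top"); v,u=np.mgrid[:420,:560]
p=cloud(c,d,np.hypot(u-272,v-231)<45)
q_=p[np.hypot(p[:,0]-.4175,p[:,1]-.188)<.046]; zt=np.percentile(q_[:,2],98); print("z",zt)
r=q_[(q_[:,2]>zt-.006)]; print("rim",circ(r),len(r), "tilt plane",np.linalg.lstsq(np.c_[r[:,:2]-r[:,:2].mean(0),np.ones(len(r))],r[:,2],rcond=None)[0])
go(x,T,q,[tgt([.4185,.188,.060]),tgt([.4185,.188,.0365])],1)
cv2.imwrite("pics/over.png",cv2.resize(im[80:290,200:440],None,fx=2.5,fy=2.5)[:,:,::-1])
E
```

```text
13.9 {'joints': array([-22.57 ,  34.825, 129.496,  82.66 ,  74.286, -72.581]), 'position': array([0.421, 0.207, 0.095]), 'eef_rot': array([-176.32 ,  -72.867,   66.291])} [-0.4  0.2 -2.6]
z 0.16454486916453653
rim (array([0.41527123, 0.1879421 ]), np.float64(0.03831508639630397)) 209 tilt plane [-1.9469346  -1.93362073  0.21418613]
world [ 0.004 -0.002 -0.041] tool0 [-1.31  0.16  0.38] toolEnd [-1.32  0.14  0.38] rv [-0.02  0.01 -0.16]
   [-23  42 128  84  74 -80] 0.0
world [ 0.     0.    -0.024] tool0 [-0.75 -0.    0.23] toolEnd [-0.75 -0.    0.23] rv [0. 0. 0.]
   [-23  47 127  85  73 -83] 0.0
```

View pics/over.png

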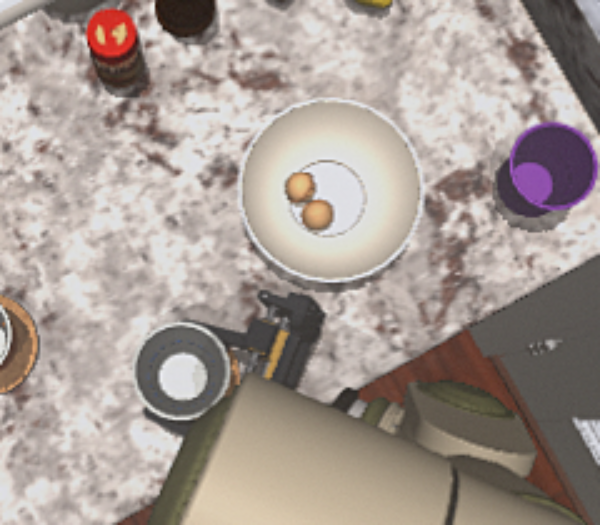

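Both walnuts sit in the bowl at (300,187) and (317,213), and the cup is empty and upright over its coaster. I'll lower it.

Call:
step_arm:
  motion:
    - {"translation": [-0.44,0.05,0.13],"turn": [-0.02,0.01,-0.16],"jaw": 0.2}
    - {"translation": [-0.44,0.05,0.13],"turn": [0,0,0],"jaw": 0.2}
    - {"translation": [-0.44,0.05,0.13],"turn": [0,0,0],"jaw": 0.2}
    - {"translation": [-0.15,0,0.05],"turn": [0,0,0],"jaw": 0.2}
    - {"translation": [-0.15,0,0.05],"turn": [0,0,0],"jaw": 0.2}
    - {"translation": [-0.15,0,0.05],"turn": [0,0,0],"jaw": 0.2}
    - {"translation": [-0.12,0,0.03],"turn": [0,0,0],"jaw": 0.2}
    - {"translation": [0,0,0],"turn": [0,0,0],"jaw": 0.2}
    - {"translation": [0,0,0],"turn": [0,0,0],"jaw": 0.2}

```text
t: 14.7
position: [0.4272, 0.204, 0.0366]
eef_rot: [178.7, -73.0, 71.2]
wrist_force: [-0.3, 0.9, -0.8]
finger_gap: 0.0622
gripper_force: 24.9
```

```bash
python3 log.py; python3 - <<'E'
from plan import *
go(*now(),[tgt([.4185,.188,.036])],1)
E
```

```text
14.7 {'joints': array([-22.697,  45.592, 127.025,  85.211,  73.442, -82.694]), 'position': array([0.427, 0.204, 0.037]), 'eef_rot': array([178.726, -72.964,  71.198])} [-0.3  0.9 -0.8]
world [-0.002  0.001 -0.006] tool0 [-0.19 -0.09  0.06] toolEnd [-0.2  -0.09  0.06] rv [0.02 0.   0.05]
   [-23  47 127  85  73 -83] 0.0
```

Call:
step_arm:
  motion:
    - {"translation": [-0.06,-0.09,0.02],"turn": [0.02,0,0.05],"jaw": 0.2}
    - {"translation": [-0.06,0,0.02],"turn": [0,0,0],"jaw": 0.2}
    - {"translation": [-0.05,0,0.02],"turn": [0,0,0],"jaw": 0.2}
    - {"translation": [0,0,0],"turn": [0,0,0],"jaw": 0.2}
    - {"translation": [0,0,0],"turn": [0,0,0],"jaw": 0.2}

```text
t: 15.12
position: [0.4246, 0.2052, 0.031]
eef_rot: [180.0, -73.0, 70.0]
wrist_force: [0.8, -0.4, -1.0]
finger_gap: 0.0624
gripper_force: 24.9
```

```bash
python3 log.py; python3 - <<'E'
from plan import *
go(*now(),[tgt([.4185,.188,.036])],1)
E
```

```text
15.1167 {'joints': array([-22.672,  46.581, 127.096,  85.405,  73.365, -83.408]), 'position': array([0.425, 0.205, 0.031]), 'eef_rot': array([179.999, -72.963,  70.013])} [ 0.8 -0.4 -1. ]
world [ 0.    -0.    -0.001] tool0 [-0.02  0.    0.  ] toolEnd [-0.02  0.    0.  ] rv [-0.    0.01  0.  ]
   [-23  47 127  85  73 -83] 0.0
```

Not yet in firm contact; I'll lower it in tiny steps.

Call:
step_arm:
  motion:
    - {"translation": [-0.035,0,0.01],"turn": [0,0,0],"jaw": 0.2}
    - {"translation": [0,0,0],"turn": [0,0,0],"jaw": 0.2}
    - {"translation": [0,0,0],"turn": [0,0,0],"jaw": 0.2}

```text
t: 15.37
position: [0.4247, 0.2052, 0.0299]
eef_rot: [180.0, -73.0, 70.0]
wrist_force: [1.5, 0.1, -1.1]
finger_gap: 0.0623
gripper_force: 24.9
```

Call:
step_arm:
  motion:
    - {"translation": [-0.025,0,0.01],"turn": [0,0,0],"jaw": 0.2}
    - {"translation": [0,0,0],"turn": [0,0,0],"jaw": 0.2}
    - {"translation": [0,0,0],"turn": [0,0,0],"jaw": 0.2}

```text
t: 15.62
position: [0.4247, 0.2053, 0.0299]
eef_rot: [179.9, -73.1, 70.1]
wrist_force: [-1.8, -3.5, 7.7]
finger_gap: 0.0621
gripper_force: 24.9
```

Contact is made (7.7 N). I'll release gently, then back out.

Call:
step_arm:
  motion:
    - {"translation": [0,0,0],"turn": [0,0,0],"jaw": -0.5}
    - {"translation": [0,0,0],"turn": [0,0,0],"jaw": -0.7}
    - {"translation": [0,0,0],"turn": [0,0,0],"jaw": -1}
    - {"translation": [0,0,0],"turn": [0,0,0],"jaw": -1}
    - {"translation": [0,0,0],"turn": [0,0,0],"jaw": -1}
    - {"translation": [0,0,0],"turn": [0,0,0],"jaw": -1}

```text
t: 16.12
position: [0.4246, 0.2053, 0.0291]
eef_rot: [180.0, -73.0, 70.0]
wrist_force: [-0.2, 0.8, -0.2]
finger_gap: 0.0883
gripper_force: 0.0
```

Call:
step_arm:
  motion:
    - {"translation": [0,0,-0.3],"turn": [0,0,0],"jaw": -1}
    - {"translation": [0,0,-0.5],"turn": [0,0,0],"jaw": -1}
    - {"translation": [0,0,-0.5],"turn": [0,0,0],"jaw": -1}
    - {"translation": [0,0,-0.5],"turn": [0,0,0],"jaw": -1}
    - {"translation": [0,0,-0.5],"turn": [0,0,0],"jaw": -1}
    - {"translation": [0,0,-0.5],"turn": [0,0,0],"jaw": -1}
    - {"translation": [0.5,0,0],"turn": [0,0,0],"jaw": -1}
    - {"translation": [0.5,0,0],"turn": [0,0,0],"jaw": -1}
    - {"translation": [0.5,0,0],"turn": [0,0,0],"jaw": -1}
    - {"translation": [0.5,0,0],"turn": [0,0,0],"jaw": -1}
    - {"translation": [0,0,0],"turn": [0,0,0],"jaw": -1}

```text
t: 17.03
position: [0.4033, 0.1467, 0.1125]
eef_rot: [179.4, -73.0, 70.6]
wrist_force: [0.6, -0.1, -0.6]
finger_gap: 0.0879
gripper_force: 0.0
```

```bash
python3 log.py; python3 - <<'E'
from m import *
im,d,c=cap("top"); v,u=np.mgrid[:420,:560]
p=cloud(c,d,np.hypot(u-275,v-231)<30); r=p[(p[:,2]>.086)&(p[:,2]<.1)]; print("rim",circ(r),len(r))
cv2.imwrite("pics/end.png",cv2.resize(im[80:310,140:440],None,fx=2,fy=2)[:,:,::-1])
E
```

```text
17.0333 {'joints': array([-33.826,  31.348, 131.244,  71.758,  77.801, -72.886]), 'position': array([0.403, 0.147, 0.113]), 'eef_rot': array([179.426, -72.951,  70.616])} [ 0.6 -0.1 -0.6]
rim (array([0.41939926, 0.18805467]), np.float64(0.03679967993053024)) 283
```

View pics/end.png

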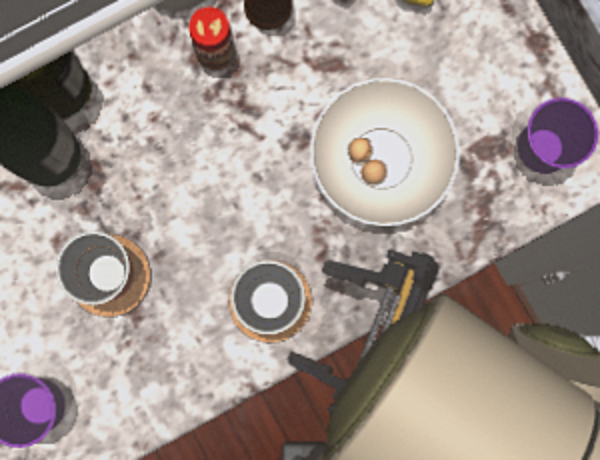

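The empty cup stands at (269,298), centred on its coaster to within about 3 mm. Both walnuts are in the bowl, the spare cup hasn't moved, and the gripper is clear.

```bash
python3 -c "from rig import arm; print(arm.sign_off())"
```

```text
the job is handed in; nothing more can be done
None
```

I tipped both walnuts into the white bowl and stood the empty blue-sleeved cup upright on its coaster, within about 3 mm of the middle; I left the orange-sleeved cup alone and handed the job in at about 17 s.

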